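# Level the drying shelf in the paint studio

## Robot

A 6-joint arm with a two-finger parallel gripper is mounted at the origin on the work surface. World frame = base frame: x ahead of the robot, y to its left, z up, the work surface at z = 0. Lengths are in m, angles in rad, forces in N, time in s.
With the tool pointing down it reaches from about 0.325 to 1 m from the base axis. Payload 5.1 kg.
Tool frame: the origin (TCP) lies on the front face of the gripper's body, between the roots of the fingers; the fingertips stand 73 mm ahead of it and the grasp point (between the pads) lies ahead of it (bot.grip_depth is the z of the grasp point in the tool frame, in m); z points along the fingers, y is the direction in which the jaws open and shut (so a half turn about z gives the same grasp; the last joint's range is limited). The gripper opens to 85 mm and grips with 20 to 120 N. Pads are 22 mm wide; open, the fingers measure 114 mm over their backs; the gripper's body (76 mm by 85 mm) begins 54 mm behind the grasp point. The pads swing forward as they close: fully open they stand 13 mm farther back than shut.
Start: joints at [-1.203, 0.124, 1.65, -0, 1.367, -0.083], TCP at [0.283, -0.585, 0.304] pointing down, gripper open.
Joint ranges: [-2.61, 2.61], [-1.02, 2.33], [0.03, 2.71], [-1.35, 4.49], [0.32, 2.68], [-2.91, 2.91]. Speed limits (rad/s): [2.57, 2.57, 3.14, 3.14, 3.14, 3.14].

## Interface

Orientations are given as a 3x3 rotation matrix whose columns are the frame's x, y, z axes.
In Python, from cell import state, eyes, order, bot gives the robot as it stands.
- The arm moves only by the shell command python3 -m pendant 'ROWS' [FORCE]. ROWS is JSON, a list of rows, each a list of 3 entries, a list of its own where there are three numbers: the shift along the world's x, y, z in m, then the turn, a rotation vector about the world's x, y, z in degrees, then the gripper's target within -1 to 1 (shut at 1, half-way at 0, fully open at -1). A call has 1 to 12 rows; each row shifts and turns the commanded pose from where the row before left it; what a row does not reach is not made up. A row lasts 1/10 s, in which the tool goes at most 50 mm and 8.59 degrees, less where a joint would pass 70% of its speed; a pose out of reach is approached as far as the arm can. A call is refused whole if a number of a shift passes 0.05 or a number of a turn 8.59, either way. A call with a gripper value outside its range is refused whole. The fingers move at their own pace and stop on an object; FORCE is the grip in N (left out, the last holds). Time passes only in rows, so rows that do not move let the fingers close. It gives the time, the measured TCP pose, the force and the opening at its end, in the units of the state.
- state(): the state, without advancing time (a new reading comes with each control period).
- eyes.camera(name): name is "scene" or "side" or "wrist"; returns a dict with "frame" (480x640x3 uint8, red, green, blue), "camera_matrix" (3x3 intrinsics, pixels), "D" ([k1, k2, p1, p2, k3] as OpenCV has them; the pictures are not rectified), "position" and "rotation" of the camera in the world. Camera axes: x right, y up, looking along -z (the intrinsics and any distortion apply to the point x, -y, -z); pixel columns grow to the right and rows downward; lengths in m; the calibration is good to about 2 mm. A picture is of the moment at which its call begins. There is no depth.
- order.sign_off(): hands the job in, once; it reports no verdict.
The state is a dict: "t": time; "joint_pos": joint angles; "qd": joint speeds; "joint_efforts": joint torques, N m; "ee_pos": TCP position; "tool_rot": TCP orientation; "wrist_force": force on the tool from outside, world axes, zero at the start; "torque": the same for the moment, N m; "finger_gap": finger opening in m.
Only numpy, scipy, OpenCV 4.12 (cv2) and the standard library are available. Lean on these libraries where they do the work, as an engineer would, in place of code of your own. Each camera call takes 0.05 s, during which the arm holds its last target.

## Task

The small white drying shelf has sunk at the end with the screw foot, so poured panels would run on it. Stand the spirit level lengthwise on the middle of the shelf, let go of it, and turn the wing knob of the levelling foot until the bubble rests between its two lines. Then prove it under load: press the level firmly down onto the shelf from above and finish while still pressing, with the bubble still between the lines and the bottles and the jar left where they are.

Things in the scene. Friction and masses are not known exactly. Their poses are not given: they have to be found in the camera images.
- shelf_top (a point): Middle of the upper face of the shelf board: white, 300 long (x), 100 deep (y), 18 thick, upper face about 90 mm above the table. x runs along it from the two fixed feet to the levelling foot, whose wing knob's axis is 190 mm from here; z up. The shelf stands fast; it only tilts lengthwise, under half a degree, as the foot is turned; the foot end starts too low.
- wing_grip (a point): Black wing knob on the foot's upright spindle, off the board's end; point on the axis, half-way up the wing: a bar 54 long (x), 14 thick (18 at its ends), 106 to 134 mm above the table; a half turn looks the same. Stiff (0.06 N m), stays put, several turns of travel, keeps its height. Clockwise from above lifts that end of the shelf, 4 mm a turn; anticlockwise lowers it.
- level_center (a point): Centre of the spirit level: aluminium bar, black end caps, 160 long (x), 22 wide (y), 40 high (z), about 0.28 kg, standing on the table on its base, 20 mm below this point. x points to the end with the yellow-green vial, 50 long, let into the top edge 45 mm from here. The top edge at the middle is solid: grip or press there. Either end may point to the foot.
- bubble (a joint): Place of the bubble (pale pill 12 long) in the level's vial, m along the level's x; 0 is midway between the two black lines, 18 mm apart; it is wholly between them within 0.003. It goes to the higher end (+ if the level's +x end is high): 1.6 mm per mrad of slope, 3.2 mm per rad of the wing knob, at most 16 mm; settles in about 2 s.
- bottle_a_center (a point): Middle of a paint bottle, 36 across, 95 high, standing on the table: leave alone.
- bottle_b_center (a point): Middle of another paint bottle, 36 across, 95 high, standing on the table: leave alone.
- jar_center (a point): Middle of a green jar with a wide flat rim, 100 across, 88 high, standing on the table: leave alone.

How it is judged:
On the way, in this order (a step that is already met when the one before it is completed fails the run):
1. the level stands lengthwise on the middle of the shelf, let go (contact force between level and shelf above 1 N and contact force between the fingers and level below 0.05 N and x of level_center in the frame of shelf_top between -0.04 and 0.04 m and y of level_center in the frame of shelf_top between -0.03 and 0.03 m and angle between the x axis of level_center and the x axis of shelf_top, either way round below 0.17 rad and angle between level_center's own z axis and vertical below 0.05 rad), for 0.3 s.
2. the foot has been turned until the shelf is level and the bubble of the untouched level rests between its lines (value of joint bubble between -0.003 and 0.003 m and angle between shelf_top's own z axis and vertical below 0.0022 rad and contact force between level and shelf above 1 N and contact force between the fingers and level below 0.05 N), for 0.4 s.
At the end, for the whole second after the job is handed in: Gripper pressing the level on the shelf (6.5 to 32 N between them, its 3 N weight included), bubble within 3 mm of the middle, shelf level within 2.2 mrad, level upright and lengthwise (0.2 rad) within 45 mm along and 35 mm across of the board's middle (contact force between level and shelf between 6.5 and 32 N and contact force between the fingers and level above 3 N and value of joint bubble between -0.003 and 0.003 m and angle between shelf_top's own z axis and vertical below 0.0022 rad and x of level_center in the frame of shelf_top between -0.045 and 0.045 m and y of level_center in the frame of shelf_top between -0.035 and 0.035 m and angle between the x axis of level_center and the x axis of shelf_top, either way round below 0.2 rad and angle between level_center's own z axis and vertical below 0.05 rad); the arm keeps its last pose, push and grip.
It fails at once if a bottle or the jar is knocked over or pushed away (distance of any of bottle_a_center, bottle_b_center, jar_center from where it was at the start of the episode above 0.03 m).
It also fails if it takes over 72 s, if anything falls off the work surface, if the arm or the gripper's body presses on something with over 40 N, if the wrist force passes 120 N, or if a joint passes its speed limit or range.

## Working session

There is one attempt and no reset: what is moved stays moved. The work goes in short steps, Python scripts to look and compute and a shell command to move; the robot and the scene stay as the last step left them, time stands still between calls to the robot, and variables do not carry over. Pictures are saved under pics/ and viewed, and the job is handed in when it is done.

```bash
ls; mkdir -p pics
python3 - <<'E'
from cell import state, eyes, bot
import cv2
print(bot.grip_depth); s=state(); print(s)
for n in ["scene","side","wrist"]:
    c=eyes.camera(n); cv2.imwrite(f"pics/{n}0.png",c["frame"][:,:,::-1]); print(n,c["camera_matrix"],c["D"],c["position"],c["rotation"])
E
```

```text
pics
0.0539
{'t': 0.0, 'joint_pos': array([-1.20260316e+00,  1.24499699e-01,  1.65167513e+00, -1.60234621e-06,
        1.36747679e+00, -8.26094964e-02]), 'qd': array([-6.26748736e-04, -2.63165337e-05,  1.15954686e-03,  4.67534396e-05,
       -1.57207336e-03,  1.14086549e-03]), 'joint_efforts': array([ 8.17979399e-04, -4.23602235e+01, -3.65455163e+01,  2.32707669e-05,
        6.75311036e-03, -1.63921834e-05]), 'ee_pos': array([ 0.28300054, -0.58465193,  0.30265568]), 'tool_rot': array([[ 9.00097600e-01,  4.35687685e-01, -7.42547137e-04],
       [ 4.35688285e-01, -9.00095567e-01,  1.92040436e-03],
       [ 1.68333144e-04, -2.05207045e-03, -9.99997880e-01]]), 'wrist_force': array([-0.11145614, -0.46604862, -0.97366545]), 'torque': array([ 0.00159175, -0.0332544 ,  0.0016795 ]), 'finger_gap': 0.08559616427148324}
scene [[595.22084092   0.         326.82671031]
 [  0.         595.22084092 243.62229394]
 [  0.           0.           1.        ]] [0.00744822 0.         0.         0.         0.        ] [1.16998    0.40124486 1.02776727] [[-0.59629567 -0.6398236   0.48482701]
 [ 0.80275052 -0.47886801  0.35535481]
 [ 0.00480375  0.60109167  0.79916564]]
side [[620.07725617   0.         319.84572032]
 [  0.         620.07725617 231.94720126]
 [  0.           0.           1.        ]] [0.01595719 0.         0.         0.         0.        ] [0.42288735 0.83891178 1.03289177] [[-0.98517954  0.11764411 -0.12482443]
 [-0.17122818 -0.71741427  0.675276  ]
 [-0.01010858  0.68664156  0.72692585]]
wrist [[340.030094     0.         318.48747684]
 [  0.         340.030094   241.31797412]
 [  0.           0.           1.        ]] [-0.06102932  0.          0.          0.          0.        ] [ 0.35881316 -0.54835977  0.37364264] [[ 0.43608311  0.8501424   0.29510915]
 [-0.89990451  0.4126386   0.14107184]
 [-0.00184227 -0.3270891   0.94499171]]
```

View pics/scene0.png

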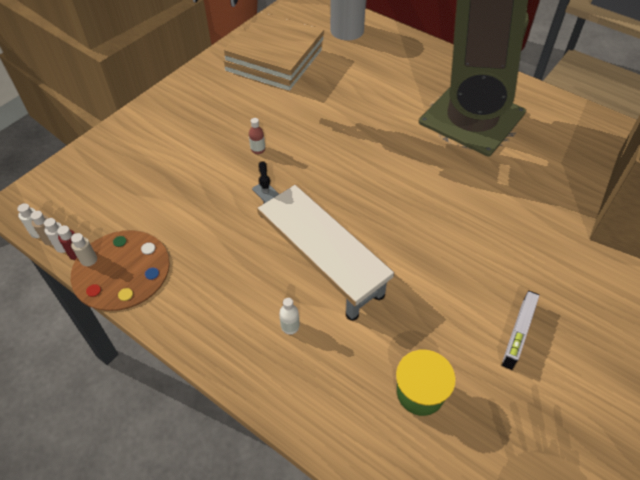

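View pics/side0.png

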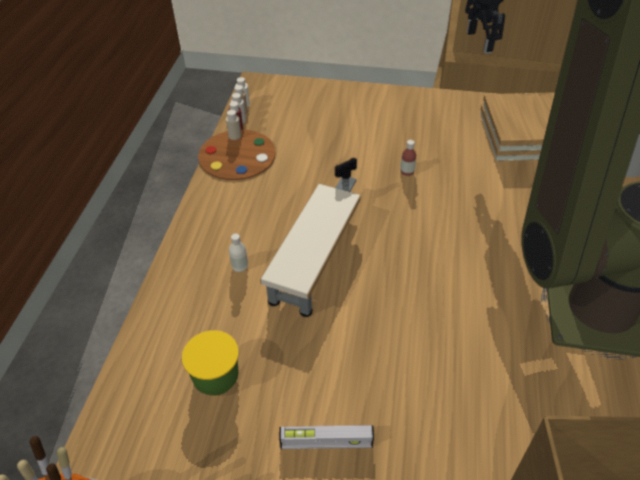

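View pics/wrist0.png

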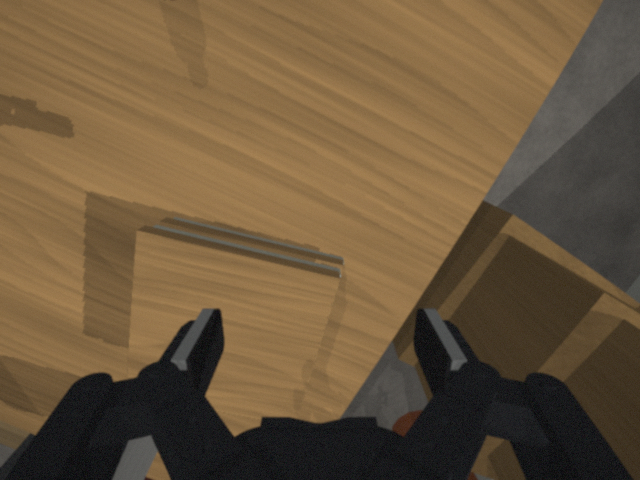

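The scene view shows the shelf with top corners near (293,187), (392,272), (357,300) and (259,210). The wing knob is near (264,178). The level runs from (531,293) to (510,366), with its vial at the lower end (517,345). The jar is at (425,380), and the bottles at (290,317) and (257,136). I'll build a ray helper and take zoomed crops.

```bash
cat > h.py <<'E'
import numpy as np, cv2
from cell import state, eyes, bot
def rays(c,px):
    px=np.array(px,float).reshape(-1,1,2)
    u=cv2.undistortPoints(px,np.array(c["camera_matrix"]),np.array(c["D"])).reshape(-1,2)
    d=np.c_[u[:,0],-u[:,1],-np.ones(len(u))]@np.array(c["rotation"]).T
    return np.array(c["position"]),d
def onz(c,px,z):
    p,d=rays(c,px); return p+d*((z-p[2])/d[:,2])[:,None]
def tri(c1,p1,c2,p2):
    a,d=rays(c1,p1);b,e=rays(c2,p2);out=[]
    for i in range(len(d)):
        s=np.linalg.lstsq(np.c_[d[i],-e[i]],b-a,rcond=None)[0]
        x=a+s[0]*d[i];y=b+s[1]*e[i]; out.append(np.r_[(x+y)/2,np.linalg.norm(x-y)])
    return np.array(out)
def proj(c,P):
    R=np.array(c["rotation"]);q=(np.array(P,float).reshape(-1,3)-np.array(c["position"]))@R
    q=q*[1,-1,-1]
    return cv2.projectPoints(q.reshape(-1,1,3),np.zeros(3),np.zeros(3),np.array(c["camera_matrix"]),np.array(c["D"]))[0].reshape(-1,2)
def crop(c,x,y,w,h,k,name):
    f=c["frame"][y:y+h,x:x+w,::-1]
    cv2.imwrite(f"pics/{name}.png",cv2.resize(f,None,fx=k,fy=k,interpolation=cv2.INTER_CUBIC))
def quad(mask):
    n,l,st,_=cv2.connectedComponentsWithStats(mask.astype(np.uint8)); i=1+st[1:,4].argmax()
    m=(l==i).astype(np.uint8); cs,_=cv2.findContours(m,cv2.RETR_EXTERNAL,cv2.CHAIN_APPROX_NONE)
    h=cv2.convexHull(max(cs,key=cv2.contourArea)); 
    for e in np.arange(2,20,.5):
        a=cv2.approxPolyDP(h,e,True)
        if len(a)<=4: break
    return a.reshape(-1,2),m
E
python3 - <<'E'
from h import *
for n,boxes in dict(scene=[(480,270,80,110,7),(235,145,170,180,3.3)],side=[(265,410,120,50,6.5),(250,140,120,180,3.3)]).items():
    c=eyes.camera(n)
    for i,(x,y,w,h,k) in enumerate(boxes): crop(c,x,y,w,h,min(k,590/h),f"{n}c{i}")
    f=c["frame"].astype(int); hsv=cv2.cvtColor(c["frame"],cv2.COLOR_RGB2HSV)
    m=(f.min(2)>170)&(hsv[:,:,1]<60)
    if n=="side": m[:, :200]=0; m[:170]=0
    q,mm=quad(m); print(n,q.tolist(),mm.sum()); print(onz(c,q,.09).round(4))
E
```

```text
scene [[259, 207], [295, 186], [392, 272], [354, 299]] 5689
[[ 0.609  -0.1843  0.09  ]
 [ 0.5186 -0.1613  0.09  ]
 [ 0.581   0.1239  0.09  ]
 [ 0.6736  0.1005  0.09  ]]
side [[357, 195], [306, 292], [263, 278], [319, 185]] 4573
[[ 0.5229 -0.1612  0.09  ]
 [ 0.5839  0.1233  0.09  ]
 [ 0.6733  0.1031  0.09  ]
 [ 0.6116 -0.18    0.09  ]]
```

View pics/scenec0.png

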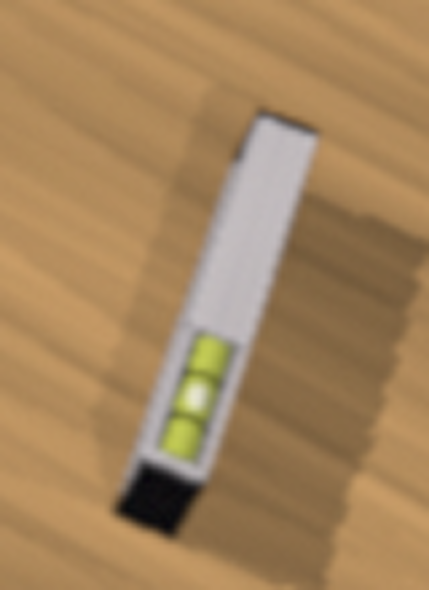

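View pics/scenec1.png

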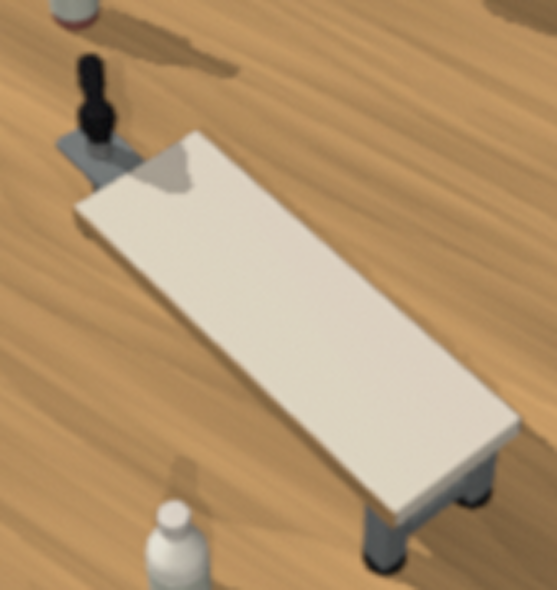

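View pics/sidec0.png

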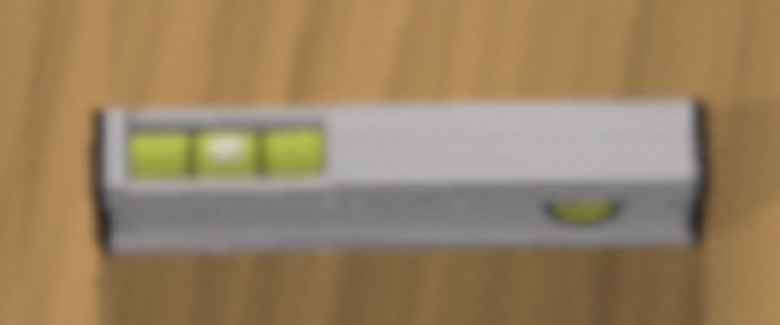

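View pics/sidec1.png

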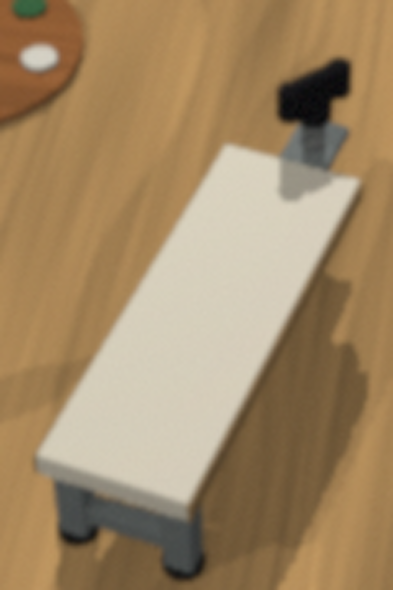

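Run:
```python
from h import *
C={n:eyes.camera(n) for n in("scene","side")}
S=C["side"];T=C["scene"]
off=lambda p,x,y,k:(np.array(p,float)+.5)/k-.5+[x,y]
top=off([[98,108],[704,98],[102,188],[704,180]],265,410,6.5)
P=onz(S,top,.04);print("level side",P.round(4).tolist(),P.mean(0).round(4))
k=590/110
# vial rect scene z=.04
v=off([[193,332],[236,345],[206,470],[158,455]],480,270,k); print("vial scene",onz(T,v,.04).mean(0).round(4))
v=off([[130,128],[322,125],[130,180],[325,176]],265,410,6.5); print("vial side",onz(S,v,.04).mean(0).round(4))
te=off([[262,110],[320,130]],480,270,k); print("level far end scene",onz(T,te,.04).mean(0).round(4))
def blk(c,x,y,w,h):
    m=np.zeros((480,640),np.uint8);f=c["frame"].max(2)<45
    m[y:y+h,x:x+w]=f[y:y+h,x:x+w]; ys,xs=np.nonzero(m)
    r=cv2.minAreaRect(np.c_[xs,ys].astype(np.float32)); print(len(xs),xs.mean(),ys.mean(),xs.min(),xs.max(),ys.min(),ys.max(),r); return [[xs.mean(),ys.mean()]]
a=blk(T,245,150,40,42);b=blk(S,325,150,40,40);print("wing",tri(T,a,S,b).round(4),onz(T,a,.12).round(4),onz(S,b,.12).round(4))
# expected wing: from shelf
q=(np.array([[.609,-.1843],[.5186,-.1613],[.581,.1239],[.6736,.1005]])+np.array([[.6116,-.18],[.5229,-.1612],[.5839,.1233],[.6733,.1031]]))/2
c=q.mean(0);ax=(q[0]+q[1]-q[2]-q[3]);print(np.linalg.norm(ax)/2);ax/=np.linalg.norm(ax);print("shelf",c,ax,np.degrees(np.arctan2(ax[1],ax[0])),"wing exp",c+.19*ax)
# jar,bottles
jar=blk
hsv=cv2.cvtColor(T["frame"],cv2.COLOR_RGB2HSV)
for n,w,cc in(("scene",(380,340,90,70),T),("side",(170,320,80,60),S)):
    hsv=cv2.cvtColor(cc["frame"],cv2.COLOR_RGB2HSV); m=np.zeros((480,640),np.uint8);x,y,W,H=w
    mm=(hsv[:,:,1]>200)&(hsv[:,:,0]>20)&(hsv[:,:,0]<35)&(hsv[:,:,2]>150); m[y:y+H,x:x+W]=mm[y:y+H,x:x+W]
    ys,xs=np.nonzero(m);e=cv2.fitEllipse(cv2.convexHull(np.c_[xs,ys]).astype(np.float32));print(e,onz(cc,[e[0]],.088).round(4))
print("botA",tri(T,[[288.5,301]],S,[[236,238]]).round(4),"botB",tri(T,[[254.5,121]],S,[[410,144]]).round(4))
```

```text
level side [[0.583, 0.3748, 0.04], [0.4273, 0.3457, 0.04], [0.5773, 0.396, 0.04], [0.4248, 0.368, 0.04]] [0.5031 0.3712 0.04  ]
vial scene [0.5472 0.3805 0.04  ]
vial side [0.5475 0.3811 0.04  ]
level far end scene [0.4229 0.3574 0.04  ]
176 263.625 176.2443181818182 260 269 162 188 ((264.5, 175.0), (26.0, 9.0), 90.0)
247 345.4493927125506 168.72874493927125 336 355 159 178 ((346.5985412597656, 169.85400390625), (15.10305118560791, 23.560762405395508), 64.98310089111328)
wing [[ 0.5565 -0.2131  0.1183  0.0013]] [[ 0.5571 -0.2126  0.12  ]] [[ 0.5564 -0.2102  0.12  ]]
0.29117046660848
shelf [ 0.5967375 -0.0295   ] [-0.21439331 -0.97674741] -102.37993655760519 wing exp [ 0.55600277 -0.21508201]
((425.3422546386719, 377.68951416015625), (50.21635437011719, 56.5035285949707), 118.55250549316406) [[0.7277 0.2857 0.088 ]]
((209.82888793945312, 354.83087158203125), (46.26356506347656, 55.721527099609375), 68.99104309082031) [[0.7259 0.287  0.088 ]]
botA [[0.7519 0.0097 0.0938 0.0032]] botB [[ 0.4197 -0.3586  0.0931  0.0045]]
```

The two views agree within about 2 mm:

| Item | Measurement |
|---|---|
| Level centre | (0.503, 0.372), yaw 10.5° |
| Shelf middle | (0.597, -0.030), x axis at -102.4° |
| Wing knob | (0.556, -0.213), matching the shelf middle plus 190 mm |

Next I move above the level.

```bash
python3 -m pendant '[[[0.011,0.0479,0],[0,0,-0.77],-1],[[0.011,0.0479,0],[0,0,-0.77],-1],[[0.011,0.0479,0],[0,0,-0.77],-1],[[0.011,0.0479,0],[0,0,-0.77],-1],[[0.011,0.0479,0],[0,0,-0.77],-1],[[0.011,0.0479,0],[0,0,-0.77],-1],[[0.011,0.0479,0],[0,0,-0.77],-1],[[0.011,0.0479,0],[0,0,-0.77],-1],[[0.011,0.0479,0],[0,0,-0.77],-1],[[0.011,0.0479,0],[0,0,-0.77],-1]]' 40
python3 -m pendant '[[[0.011,0.0479,0],[0,0,-0.77],-1],[[0.011,0.0479,0],[0,0,-0.77],-1],[[0.011,0.0479,0],[0,0,-0.77],-1],[[0.011,0.0479,0],[0,0,-0.77],-1],[[0.011,0.0479,0],[0,0,-0.77],-1],[[0.011,0.0479,0],[0,0,-0.77],-1],[[0.011,0.0479,0],[0,0,-0.77],-1],[[0.011,0.0479,0],[0,0,-0.77],-1],[[0.011,0.0479,0],[0,0,-0.77],-1],[[0.011,0.0479,0],[0,0,-0.77],-1]]'
```

```text
t: 1.35
ee_pos: [0.393, -0.1042, 0.3043]
tool_rot: [[0.951, 0.31, 0.001], [0.31, -0.951, -0.0], [0.001, 0.001, -1.0]]
wrist_force: [0.6, -1.0, 0.0]
finger_gap: 0.0853
t: 2.35
ee_pos: [0.5032, 0.3751, 0.3039]
tool_rot: [[0.984, 0.181, 0.0], [0.181, -0.984, -0.0], [0.0, 0.0, -1.0]]
wrist_force: [1.2, -0.8, 0.1]
finger_gap: 0.085
```

Run:
```python
from h import *
c=eyes.camera("wrist");cv2.imwrite("pics/w1.png",c["frame"][:,:,::-1]);s=state();print(s["t"],s["ee_pos"],s["tool_rot"].round(3).tolist(),s["joint_pos"],s["wrist_force"])
```

```text
2.4 [0.50382442 0.3806222  0.30280312] [[0.983, 0.184, 0.0], [0.184, -0.983, 0.005], [0.001, -0.004, -1.0]] [0.56075941 0.08306619 1.69614591 0.00394043 1.3599419  1.94614547] [-0.97903538  3.56213867  0.5609922 ]
```

View pics/w1.png

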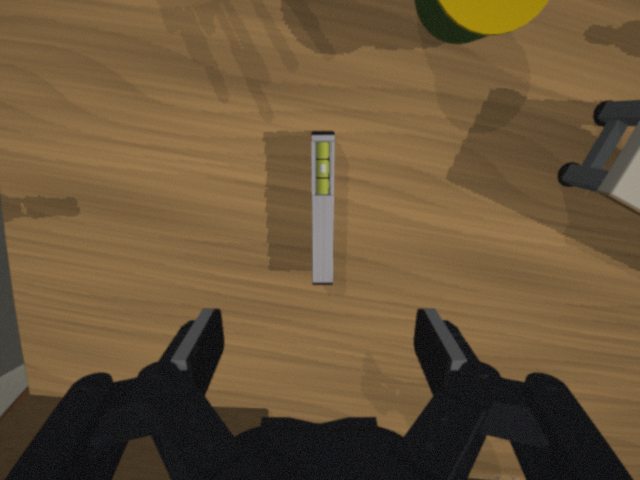

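The level is well lined up in the wrist picture, with its ends at (323,131) and (322,284). The arm was still settling, so I'll descend part way and measure again.

```bash
python3 -m pendant '[[[0,0,-0.03],[0,0,0],-1],[[0,0,-0.04],[0,0,0],-1],[[0,0,-0.04],[0,0,0],-1],[[0,0,-0.02],[0,0,0],-1],[[0,0,0],[0,0,0],-1],[[0,0,0],[0,0,0],-1]]'
python3 - <<'E'
from h import *
c=eyes.camera("wrist");cv2.imwrite("pics/w2.png",c["frame"][:,:,::-1]);s=state();print(s["t"],s["ee_pos"],s["tool_rot"].round(3).tolist())
E
```

```text
t: 3.0
ee_pos: [0.5034, 0.373, 0.1744]
tool_rot: [[0.983, 0.181, 0.0], [0.181, -0.983, 0.0], [0.0, -0.0, -1.0]]
wrist_force: [0.1, 0.5, 0.5]
finger_gap: 0.0854
3.05 [0.5040347  0.37340312 0.1757997 ] [[0.983, 0.181, 0.002], [0.181, -0.983, 0.001], [0.003, -0.001, -1.0]]
```

View pics/w2.png

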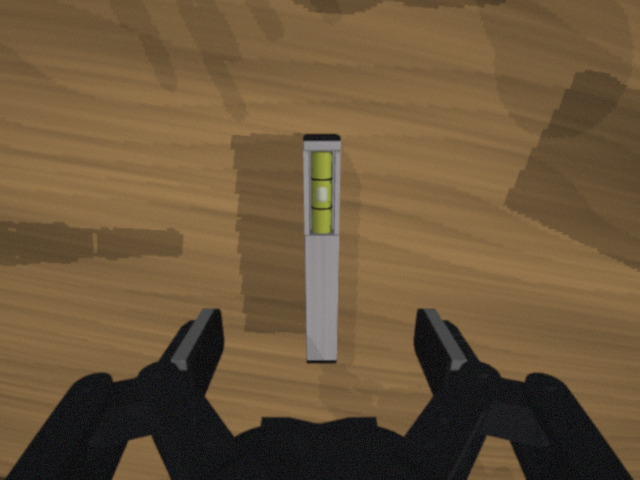

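```bash
python3 - <<'E'
from h import *
c=eyes.camera("wrist")
P=onz(c,[[321.5,135.5],[321.3,362],[321,235],[321,152]],.04);print(P.round(4),P[:2].mean(0),np.degrees(np.arctan2(*(P[0]-P[1])[[1,0]])),np.linalg.norm(P[0]-P[1]))
E
python3 -m pendant '[[[0,0,-0.03],[0,0,0],-1],[[0,0,-0.04],[0,0,0],-1],[[0,0,-0.02],[0,0,0],-1],[[0,0,0],[0,0,0],-1],[[0,0,0],[0,0,0],-1]]'
```

```text
[[0.5814 0.3857 0.04  ]
 [0.4244 0.3564 0.04  ]
 [0.5212 0.3747 0.04  ]
 [0.572  0.3842 0.04  ]] [0.50287359 0.37102789 0.04      ] 10.566061477548809 0.15967352037976507
t: 3.6
ee_pos: [0.5042, 0.3736, 0.0859]
tool_rot: [[0.983, 0.181, 0.002], [0.181, -0.983, 0.001], [0.003, -0.001, -1.0]]
wrist_force: [0.2, -0.3, 0.6]
finger_gap: 0.0854
```

The level measures 159.7 mm, as it should, with its centre at (0.503, 0.371). I'll nudge 2 mm and close the gripper.

```bash
python3 -m pendant '[[[-0.001,-0.0024,-0.004],[0,0,0],-1],[[0,0,0],[0,0,0],0.5],[[0,0,0],[0,0,0],1],[[0,0,0],[0,0,0],1],[[0,0,0],[0,0,0],1],[[0,0,0],[0,0,0],1],[[0,0,0],[0,0,0],1],[[0,0,0],[0,0,0],1]]' 50
python3 -m pendant '[[[0,0,0.03],[0,0,0],1],[[0,0,0.04],[0,0,0],1],[[0,0,0.05],[0,0,0],1],[[0,0,0.03],[0,0,0],1],[[0,0,0],[0,0,0],1]]'
python3 - <<'E'
from h import *
c=eyes.camera("wrist");cv2.imwrite("pics/w3.png",c["frame"][:,:,::-1]);s=state();print(s["t"],s["ee_pos"],s["joint_pos"])
E
```

```text
t: 4.4
ee_pos: [0.5024, 0.3709, 0.0804]
tool_rot: [[0.983, 0.181, 0.001], [0.181, -0.983, 0.001], [0.001, -0.001, -1.0]]
wrist_force: [-0.7, 2.0, 2.7]
finger_gap: 0.0215
t: 4.9
ee_pos: [0.5041, 0.3716, 0.2355]
tool_rot: [[0.983, 0.181, 0.008], [0.181, -0.983, 0.005], [0.009, -0.003, -1.0]]
wrist_force: [0.6, 0.3, -3.7]
finger_gap: 0.021
4.95 [0.50283034 0.37079442 0.23164565] [ 5.49577493e-01  1.21826032e-01  1.77706343e+00 -2.53649228e-04
  1.23900269e+00  1.93847053e+00]
```

View pics/w3.png

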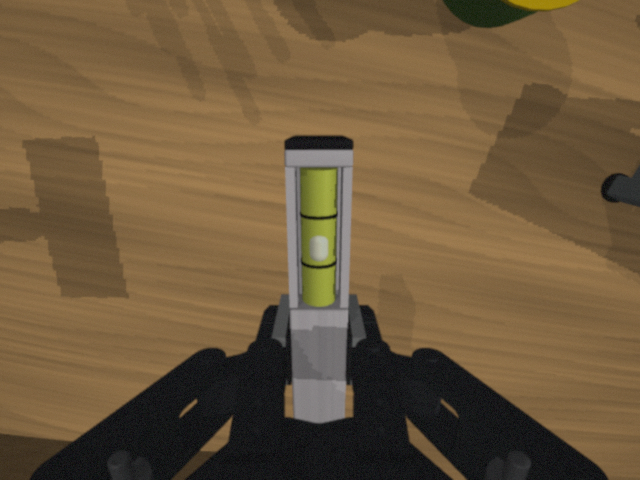

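The level is held. Next I carry it over the shelf while turning it +67°.

```bash
python3 -m pendant '[[[0.005,-0.02,0],[0,0,4],1],[[0.009,-0.038,0],[0,0,6.5],1],[[0.01,-0.043,0],[0,0,7],1],[[0.01,-0.043,0],[0,0,7],1],[[0.01,-0.043,0],[0,0,7],1],[[0.01,-0.043,0],[0,0,7],1],[[0.01,-0.043,0],[0,0,7],1],[[0.01,-0.043,0],[0,0,7],1],[[0.01,-0.043,0],[0,0,7],1],[[0.008,-0.033,0],[0,0,5.1],1],[[0.003,-0.009,0],[0,0,2.5],1],[[0,0,0],[0,0,0],1]]'
python3 -m pendant '[[[0,0,0],[0,0,0],1],[[0,0,0],[0,0,0],1]]'
python3 - <<'E'
from h import *
c=eyes.camera("wrist");cv2.imwrite("pics/w4.png",c["frame"][:,:,::-1]);s=state();print(s["t"],s["ee_pos"],s["joint_pos"],np.degrees(np.arctan2(s["tool_rot"][1,0],s["tool_rot"][0,0])))
E
```

```text
t: 6.15
ee_pos: [0.5956, -0.0321, 0.2255]
tool_rot: [[0.219, 0.976, -0.007], [0.976, -0.219, 0.001], [-0.001, -0.007, -1.0]]
wrist_force: [-0.2, 1.3, -3.8]
finger_gap: 0.0212
t: 6.35
ee_pos: [0.5962, -0.0295, 0.2281]
tool_rot: [[0.216, 0.976, -0.003], [0.976, -0.216, 0.001], [-0.0, -0.003, -1.0]]
wrist_force: [-0.6, 0.8, -4.1]
finger_gap: 0.0215
6.4 [ 0.59650493 -0.02937965  0.22868869] [-1.39127856e-01  6.80013588e-02  1.84019373e+00  1.42048367e-04
  1.23547553e+00  7.75901176e-02] 77.58029017029611
```

View pics/w4.png

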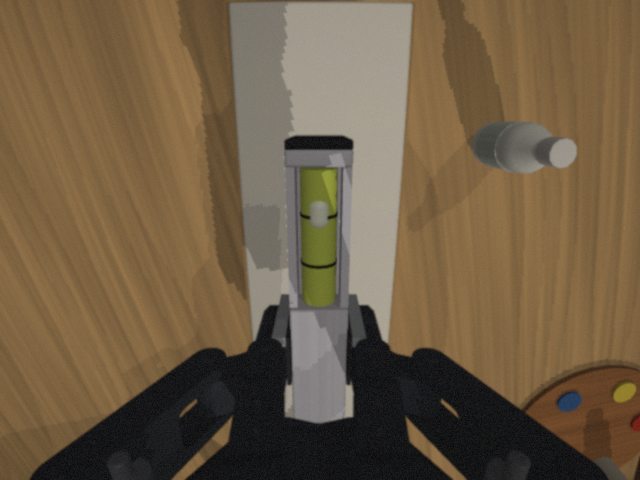

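The level is centred over the board, whose edges are at columns 232 and 412 at the top. I lower it now.

```bash
python3 -m pendant '[[[0,0,-0.02],[0,0,0],1],[[0,0,-0.02],[0,0,0],1],[[0,0,-0.01],[0,0,0],1],[[0,0,-0.003],[0,0,0],1],[[0,0,0],[0,0,0],1],[[0,0,0],[0,0,0],1]]'
python3 -m pendant '[[[0,0,-0.002],[0,0,0],1],[[0,0,-0.001],[0,0,0],1],[[0,0,0],[0,0,0],1]]'
```

```text
t: 7.0
ee_pos: [0.5978, -0.0304, 0.1781]
tool_rot: [[0.216, 0.976, 0.002], [0.976, -0.216, -0.0], [0.0, 0.002, -1.0]]
wrist_force: [-0.5, 1.7, -3.3]
finger_gap: 0.0212
t: 7.3
ee_pos: [0.5972, -0.0305, 0.1741]
tool_rot: [[0.216, 0.976, 0.0], [0.976, -0.216, -0.0], [0.0, 0.0, -1.0]]
wrist_force: [-0.1, -0.4, -3.6]
finger_gap: 0.0211
```

```bash
python3 -m pendant '[[[0,0,-0.002],[0,0,0],1],[[0,0,-0.001],[0,0,0],1],[[0,0,0],[0,0,0],1]]'
python3 -m pendant '[[[0,0,-0.001],[0,0,0],1],[[0,0,0],[0,0,0],1]]'
```

```text
t: 7.6
ee_pos: [0.597, -0.0305, 0.1706]
tool_rot: [[0.216, 0.976, -0.001], [0.976, -0.216, 0.0], [-0.0, -0.001, -1.0]]
wrist_force: [-1.1, -0.3, -4.2]
finger_gap: 0.0209
t: 7.8
ee_pos: [0.5972, -0.0305, 0.1701]
tool_rot: [[0.216, 0.976, 0.0], [0.976, -0.216, 0.0], [0.0, 0.0, -1.0]]
wrist_force: [-0.7, -0.3, -3.2]
finger_gap: 0.021
```

```bash
python3 -m pendant '[[[0,0,-0.001],[0,0,0],1],[[0,0,0],[0,0,0],1]]'
python3 -m pendant '[[[0,0,-0.001],[0,0,0],1],[[0,0,0],[0,0,0],1]]'
```

```text
t: 8.0
ee_pos: [0.5974, -0.0306, 0.1699]
tool_rot: [[0.216, 0.976, 0.0], [0.976, -0.216, -0.0], [-0.0, 0.0, -1.0]]
wrist_force: [-2.9, -0.8, 2.7]
finger_gap: 0.0212
t: 8.2
ee_pos: [0.5974, -0.0306, 0.1698]
tool_rot: [[0.216, 0.976, 0.0], [0.976, -0.216, -0.0], [-0.0, 0.0, -1.0]]
wrist_force: [-5.7, -0.2, 8.1]
finger_gap: 0.0216
```

Contact with the board came at TCP z 0.170. I release and rise.

```bash
python3 -m pendant '[[[0,0,0.002],[0,0,0],0],[[0,0,0],[0,0,0],-1],[[0,0,0],[0,0,0],-1],[[0,0,0],[0,0,0],-1],[[0,0,0],[0,0,0],-1],[[0,0,0.03],[0,0,0],-1],[[0,0,0.04],[0,0,0],-1],[[0,0,0.04],[0,0,0],-1],[[0,0,0.01],[0,0,0],-1],[[0,0,0],[0,0,0],-1]]'
python3 - <<'E'
from h import *
for n in("wrist","side","scene"):
    c=eyes.camera(n);cv2.imwrite(f"pics/{n}5.png",c["frame"][:,:,::-1])
    if n!="wrist": crop(c,*( (235,140,170,170,3.4) if n=="scene" else (250,140,120,170,3.4)),n+"5c")
E
```

```text
t: 9.2
ee_pos: [0.5982, -0.0306, 0.2926]
tool_rot: [[0.216, 0.976, 0.005], [0.976, -0.216, -0.001], [0.0, 0.005, -1.0]]
wrist_force: [-0.6, -0.1, 0.0]
finger_gap: 0.0856
```

View pics/wrist5.png

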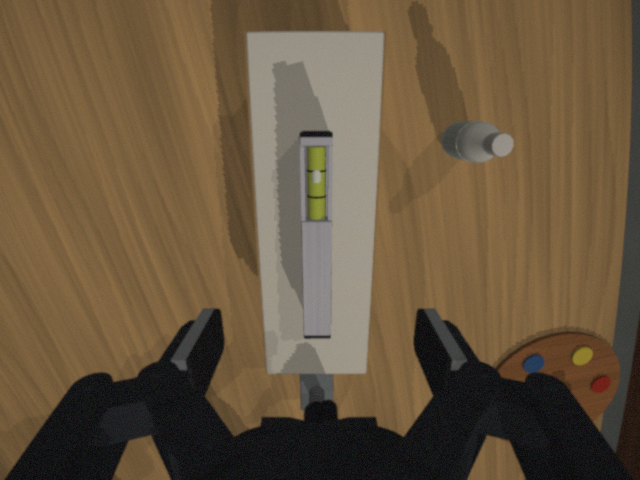

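View pics/scene5c.png

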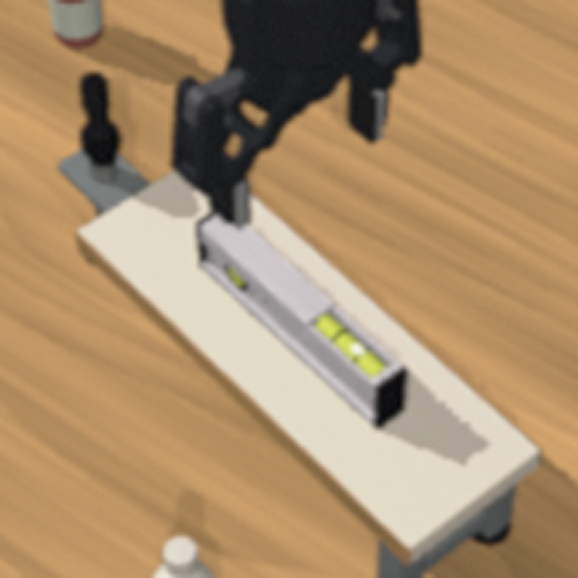

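View pics/side5c.png

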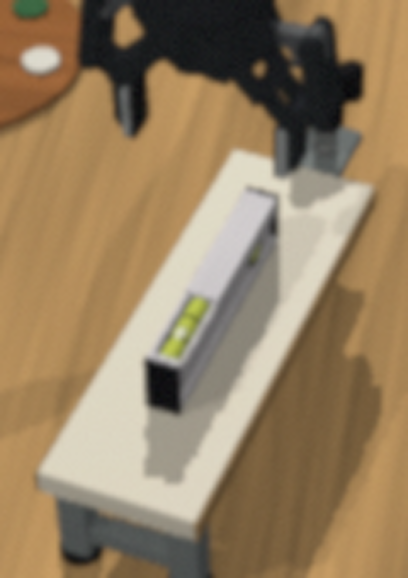

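The level stands in the middle of the board, let go, with the bubble about 6 mm off towards the fixed feet. Next I work out the wing's direction from the first side crop.

Run:
```python
from h import *
S=eyes.camera("side");T=eyes.camera("scene");k=590/180
p=(np.array([[280,95],[343,62]])+.5)/k-.5+[250,140]
P=onz(S,p,.134);print(P,np.degrees(np.arctan2(*(P[1]-P[0])[[1,0]])),np.linalg.norm(P[1]-P[0]))
p=(np.array([[282,118],[347,86]])+.5)/k-.5+[250,140]
P=onz(S,p,.109);print(P,np.degrees(np.arctan2(*(P[1]-P[0])[[1,0]])))
k=590/180
p=(np.array([[91,57],[97,104]])+.5)/k-.5+[235,145]
P=onz(T,p,.134);print(P,np.degrees(np.arctan2(*(P[1]-P[0])[[1,0]])),np.linalg.norm(P[1]-P[0]))
c=eyes.camera("wrist");m=c["frame"]
P=onz(c,[[317,182],[317,146],[317,222],[317,177]],.130);print(np.linalg.norm(P[3]-P[1]),np.linalg.norm(P[2]-P[1]))
```

```text
[[ 0.57698038 -0.19081635  0.134     ]
 [ 0.53975574 -0.23163289  0.134     ]] -132.36478537983254 0.055241869398588
[[ 0.57621625 -0.19603354  0.109     ]
 [ 0.53681512 -0.23627152  0.109     ]] -134.39795345805302
[[ 0.53703717 -0.23149247  0.134     ]
 [ 0.56612466 -0.20189778  0.134     ]] 45.49520072539036 0.04149611055799682
0.02010828504963439 0.051301637867957856
```

The wing lies at about 46.5° and its centre is at about (0.557, -0.213). I move over it with the tool's x along the wing.

```bash
python3 -m pendant '[[[-0.004,-0.02,0],[0,0,-3],-1],[[-0.008,-0.036,0],[0,0,-6.1],-1],[[-0.008,-0.037,0],[0,0,-6],-1],[[-0.008,-0.036,0],[0,0,-6],-1],[[-0.008,-0.035,0],[0,0,-6],-1],[[-0.005,-0.018,0],[0,0,-4],-1],[[0,0,-0.03],[0,0,0],-1],[[0,0,-0.02],[0,0,0],-1],[[0,0,0],[0,0,0],-1],[[0,0,0],[0,0,0],-1]]' 60
python3 - <<'E'
from h import *
for n in("wrist","scene","side"):
    c=eyes.camera(n);cv2.imwrite(f"pics/{n}6.png",c["frame"][:,:,::-1])
    crop(c,*( (235,110,170,170,3.4) if n=="scene" else (250,110,120,170,3.4)),n+"6c")
s=state();print(s["ee_pos"],s["joint_pos"])
E
```

```text
t: 10.5
ee_pos: [0.5559, -0.2123, 0.2391]
tool_rot: [[0.689, 0.725, -0.002], [0.725, -0.689, 0.001], [-0.001, -0.002, -1.0]]
wrist_force: [0.4, -0.3, -0.2]
finger_gap: 0.085
[ 0.55690304 -0.21258068  0.24150639] [-4.54675976e-01  5.20023784e-02  1.83435636e+00 -3.84204116e-05
  1.25276882e+00  3.05397873e-01]
```

View pics/wrist6.png

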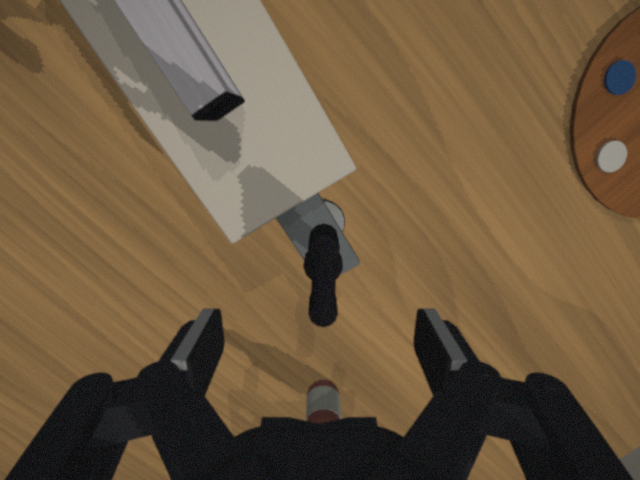

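View pics/scene6c.png

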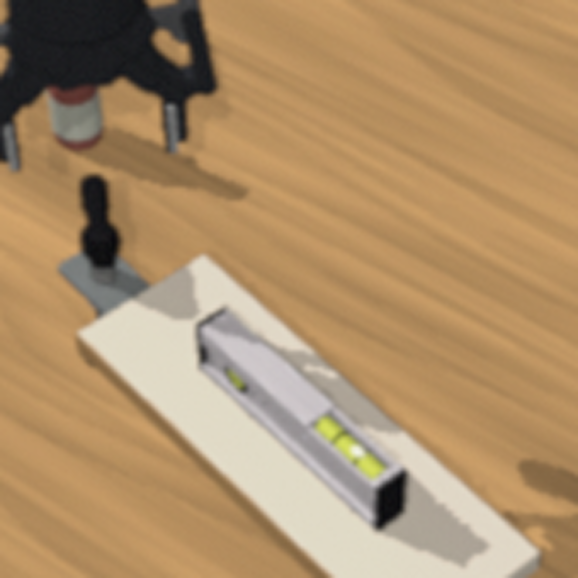

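View pics/side6c.png

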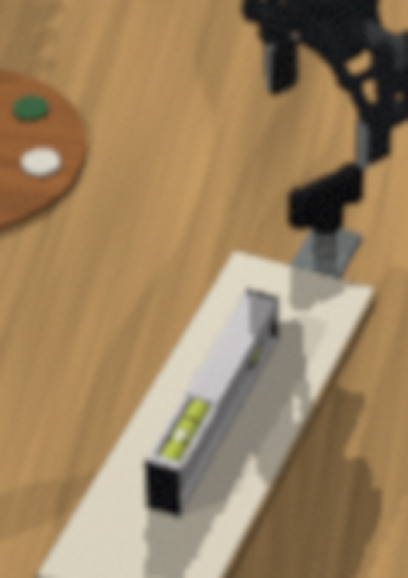

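The wing is aligned in the wrist picture, with its ends at (323,230) and (323,318). I'll write a bubble measurement based on colour masks and check it against the wing centre.

```bash
cat >> h.py <<'E'
def bubble(c,dbg=None):
    # vial: saturated yellow-green; bubble: pale gap inside it. returns bubble offset from vial middle along (fixed-feet end +), m
    hsv=cv2.cvtColor(c["frame"],cv2.COLOR_RGB2HSV).astype(int)
    ax=np.array([np.cos(np.radians(77.6)),np.sin(np.radians(77.6)),0])
    v0=np.array([.597,-.030,.128])+.045*ax
    ys,xs=np.mgrid[0:480,0:640]
    px=np.c_[xs.ravel(),ys.ravel()]
    ctr=proj(c,v0)[0]; near=(np.abs(px-ctr).max(1)<40)
    px=px[near]; P=onz(c,px,.129)-v0; u=P@ax; w=P@np.array([-ax[1],ax[0],0])
    h=hsv[px[:,1],px[:,0]]; box=(abs(u)<.034)&(abs(w)<.009)
    g=box&(h[:,0]>25)&(h[:,0]<45)&(h[:,1]>110)
    wm=np.median(w[g]); col=abs(w-wm)<.004
    b=np.arange(-.034,.034,.001); prof=[]
    for x in b:
        k=col&(abs(u-x)<.0012); prof.append(np.r_[h[k,1].mean(),h[k,2].mean()] if k.any() else [np.nan]*2)
    return b,np.array(prof),u[g].min(),u[g].max(),wm
E
python3 - <<'E'
from h import *
for n in("scene","side"):
    b,p,lo,hi,wm=bubble(eyes.camera(n)); print(n,round(lo,4),round(hi,4),round(wm,4))
    for x,q in zip(b,p): print(int(round(x*1000)),q.round(0).astype(float).tolist(),end="; ")
    print()
c=eyes.camera("wrist");print(onz(c,[[323,228],[323,319]],.132).round(4),state()["t"])
E
```

```text
scene -0.0234 0.0236 -0.0012
-34 [9.0, 203.0]; -33 [9.0, 202.0]; -32 [9.0, 202.0]; -31 [9.0, 203.0]; -30 [9.0, 199.0]; -29 [8.0, 193.0]; -28 [10.0, 187.0]; -27 [29.0, 176.0]; -26 [40.0, 167.0]; -25 [71.0, 170.0]; -24 [119.0, 190.0]; -23 [126.0, 188.0]; -22 [138.0, 200.0]; -21 [144.0, 204.0]; -20 [145.0, 208.0]; -19 [145.0, 212.0]; -18 [145.0, 209.0]; -17 [146.0, 210.0]; -16 [146.0, 213.0]; -15 [146.0, 210.0]; -14 [146.0, 208.0]; -13 [144.0, 205.0]; -12 [144.0, 192.0]; -11 [144.0, 175.0]; -10 [143.0, 164.0]; -9 [143.0, 160.0]; -8 [144.0, 176.0]; -7 [146.0, 187.0]; -6 [145.0, 202.0]; -5 [145.0, 210.0]; -4 [147.0, 213.0]; -3 [143.0, 213.0]; -2 [135.0, 215.0]; -1 [129.0, 217.0]; 0 [106.0, 219.0]; 1 [105.0, 223.0]; 2 [65.0, 230.0]; 3 [52.0, 226.0]; 4 [64.0, 224.0]; 5 [38.0, 234.0]; 6 [45.0, 225.0]; 7 [64.0, 214.0]; 8 [55.0, 216.0]; 9 [77.0, 200.0]; 10 [101.0, 190.0]; 11 [116.0, 206.0]; 12 [133.0, 204.0]; 13 [139.0, 204.0]; 14 [144.0, 216.0]; 15 [146.0, 211.0]; 16 [146.0, 210.0]; 17 [146.0, 217.0]; 18 [146.0, 211.0]; 19 [146.0, 211.0]; 20 [146.0, 218.0]; 21 [146.0, 212.0]; 22 [141.0, 208.0
[... 849 characters left out ...]
 176.0]; -1 [132.0, 178.0]; 0 [127.0, 176.0]; 1 [117.0, 170.0]; 2 [76.0, 194.0]; 3 [76.0, 183.0]; 4 [70.0, 184.0]; 5 [51.0, 197.0]; 6 [57.0, 186.0]; 7 [51.0, 186.0]; 8 [60.0, 180.0]; 9 [66.0, 174.0]; 10 [80.0, 172.0]; 11 [94.0, 178.0]; 12 [111.0, 175.0]; 13 [125.0, 175.0]; 14 [133.0, 176.0]; 15 [144.0, 172.0]; 16 [148.0, 183.0]; 17 [146.0, 180.0]; 18 [146.0, 178.0]; 19 [150.0, 181.0]; 20 [148.0, 176.0]; 21 [146.0, 174.0]; 22 [143.0, 182.0]; 23 [116.0, 179.0]; 24 [104.0, 178.0]; 25 [83.0, 184.0]; 26 [62.0, 185.0]; 27 [31.0, 182.0]; 28 [18.0, 178.0]; 29 [12.0, 173.0]; 30 [8.0, 164.0]; 31 [4.0, 131.0]; 32 [4.0, 110.0]; 33 [5.0, 95.0]; 
[[ 0.5791 -0.1931  0.132 ]
 [ 0.5393 -0.2354  0.132 ]] 10.8
```

The settled bubble is about +5.5 mm towards the fixed feet in both views, which needs roughly 1.7 rad (98°) clockwise. I descend onto the wing and grip.

```bash
python3 -m pendant '[[[0.001,-0.0018,-0.02],[0,0,0],-1],[[0,0,-0.03],[0,0,0],-1],[[0,0,-0.014],[0,0,0],-1],[[0,0,0],[0,0,0],-1],[[0,0,0],[0,0,0],0.3],[[0,0,0],[0,0,0],0.6],[[0,0,0],[0,0,0],1],[[0,0,0],[0,0,0],1],[[0,0,0],[0,0,0],1]]' 60
python3 -m pendant '[[[0,0,0],[0,0,0],1],[[0,0,0],[0,0,0],1]]'
```

```text
t: 11.7
ee_pos: [0.5575, -0.2143, 0.1774]
tool_rot: [[0.689, 0.724, 0.001], [0.724, -0.689, 0.0], [0.0, 0.0, -1.0]]
wrist_force: [-2.4, 0.3, 4.9]
finger_gap: 0.0211
t: 11.9
ee_pos: [0.5574, -0.2143, 0.1775]
tool_rot: [[0.689, 0.725, 0.001], [0.725, -0.689, -0.0], [0.0, 0.0, -1.0]]
wrist_force: [-1.4, 1.2, 5.3]
finger_gap: 0.0212
```

```bash
python3 -m pendant '[[[0,0,0],[0,0,-4],1],[[0,0,0],[0,0,-8],1],[[0,0,0],[0,0,-8],1]]'; python3 -m pendant '[[[0,0,0],[0,0,-8],1],[[0,0,0],[0,0,-8],1],[[0,0,0],[0,0,-4],1],[[0,0,0],[0,0,0],1]]'
python3 - <<'E'
from h import *
for n in("scene","side"):
    c=eyes.camera(n)
    crop(c,*( (235,110,170,170,3.4) if n=="scene" else (250,110,120,170,3.4)),n+"7c")
    b,p,lo,hi,wm=bubble(c); w=np.clip(140-p[:,0],0,None)*(b>lo+.006)*(b<hi-.005)
    print(n,lo,hi,(w*b).sum()/w.sum())
s=state();print(s["torque"],s["joint_pos"])
E
```

```text
t: 12.2
ee_pos: [0.5578, -0.2147, 0.1775]
tool_rot: [[0.898, 0.44, 0.002], [0.44, -0.898, -0.002], [0.001, 0.002, -1.0]]
wrist_force: [-0.2, -1.0, 3.0]
finger_gap: 0.021
t: 12.6
ee_pos: [0.5579, -0.2153, 0.1775]
tool_rot: [[0.994, 0.112, 0.003], [0.112, -0.994, -0.003], [0.002, 0.003, -1.0]]
wrist_force: [0.0, -3.6, 3.9]
finger_gap: 0.0212
scene -0.02342485242636127 0.023635537308838488 0.0049087348293360925
side -0.021793187745321504 0.023465379087285427 0.005979075850043625
[-0.72166339  0.04456537 -0.09401645] [-4.57585569e-01  1.19968839e-01  1.87679950e+00 -1.26810696e-03
  1.14126199e+00  1.00013278e+00]
```

View pics/side7c.png

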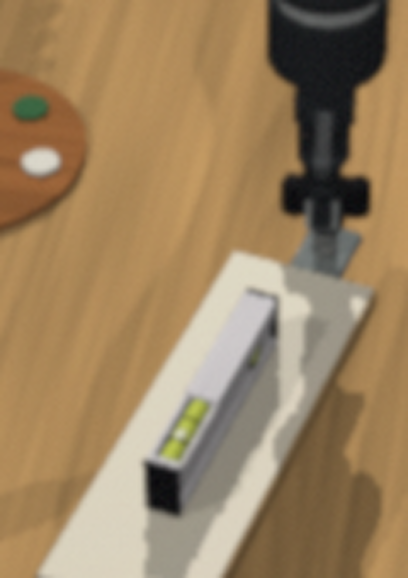

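View pics/scene7c.png

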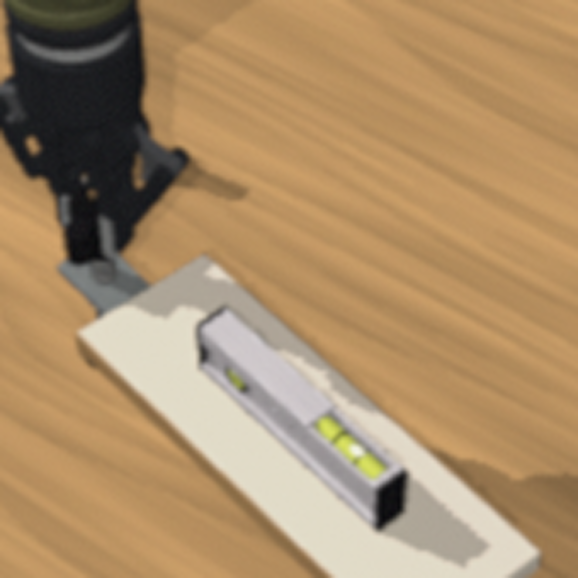

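The wing turned with the gripper. I wait for the bubble and re-measure.

```bash
cat >> h.py <<'E'
def bub(tag=None):
    out=[]
    for n in("scene","side"):
        c=eyes.camera(n)
        if tag: crop(c,*((235,110,170,170,3.4) if n=="scene" else (250,110,120,170,3.4)),n+tag)
        b,p,lo,hi,wm=bubble(c); w=np.clip(138-p[:,0],0,None)*(b>lo+.005)*(b<hi-.004)
        out.append((n,round(lo*1e3,1),round(hi*1e3,1),round(((w*b).sum()/w.sum()-(lo+hi)/2)*1e3,2)))
    s=state();print(out,s["t"],s["ee_pos"].round(4),s["joint_pos"][5].round(3),s["torque"].round(2))
E
python3 -m pendant '[[[0,0,0],[0,0,0],1],[[0,0,0],[0,0,0],1],[[0,0,0],[0,0,0],1],[[0,0,0],[0,0,0],1],[[0,0,0],[0,0,0],1],[[0,0,0],[0,0,0],1],[[0,0,0],[0,0,0],1],[[0,0,0],[0,0,0],1],[[0,0,0],[0,0,0],1],[[0,0,0],[0,0,0],1]]'
python3 -c "from h import *;bub()"
```

```text
t: 13.7
ee_pos: [0.5579, -0.2153, 0.1775]
tool_rot: [[0.994, 0.113, 0.003], [0.113, -0.994, -0.003], [0.002, 0.003, -1.0]]
wrist_force: [-0.4, -5.3, 5.0]
finger_gap: 0.0214
[('scene', np.float64(-23.4), np.float64(23.6), np.float64(3.13)), ('side', np.float64(-21.8), np.float64(23.5), np.float64(3.7))] 13.8 [ 0.5579 -0.2153  0.1775] 1.0 [-0.84 -0.05  0.03]
```

It dropped by about 2.2 mm for 40°, as predicted. About 60° more is needed.

```bash
python3 -m pendant '[[[0,0,0],[0,0,-4],1],[[0,0,0],[0,0,-8],1],[[0,0,0],[0,0,-8],1],[[0,0,0],[0,0,-8],1],[[0,0,0],[0,0,-8],1],[[0,0,0],[0,0,-8],1],[[0,0,0],[0,0,-8],1],[[0,0,0],[0,0,-5],1],[[0,0,0],[0,0,-3],1],[[0,0,0],[0,0,0],1],[[0,0,0],[0,0,0],1],[[0,0,0],[0,0,0],1]]'
python3 -m pendant '[[[0,0,0],[0,0,0],1],[[0,0,0],[0,0,0],1],[[0,0,0],[0,0,0],1],[[0,0,0],[0,0,0],1],[[0,0,0],[0,0,0],1],[[0,0,0],[0,0,0],1],[[0,0,0],[0,0,0],1],[[0,0,0],[0,0,0],1],[[0,0,0],[0,0,0],1],[[0,0,0],[0,0,0],1],[[0,0,0],[0,0,0],1],[[0,0,0],[0,0,0],1]]'
python3 -c "from h import *;bub('8c')"
```

```text
t: 15.0
ee_pos: [0.5573, -0.2169, 0.1775]
tool_rot: [[0.595, -0.804, 0.001], [-0.804, -0.595, -0.006], [0.006, 0.003, -1.0]]
wrist_force: [-2.5, -11.5, 5.3]
finger_gap: 0.0213
t: 16.2
ee_pos: [0.5573, -0.217, 0.1775]
tool_rot: [[0.595, -0.804, 0.001], [-0.804, -0.595, -0.006], [0.006, 0.003, -1.0]]
wrist_force: [-3.1, -10.7, 5.7]
finger_gap: 0.021
[('scene', np.float64(-23.4), np.float64(23.6), np.float64(-0.13)), ('side', np.float64(-21.8), np.float64(23.5), np.float64(0.02))] 16.3 [ 0.5573 -0.2169  0.1775] 2.048 [-1.85  0.45 -0.08]
```

View pics/scene8c.png

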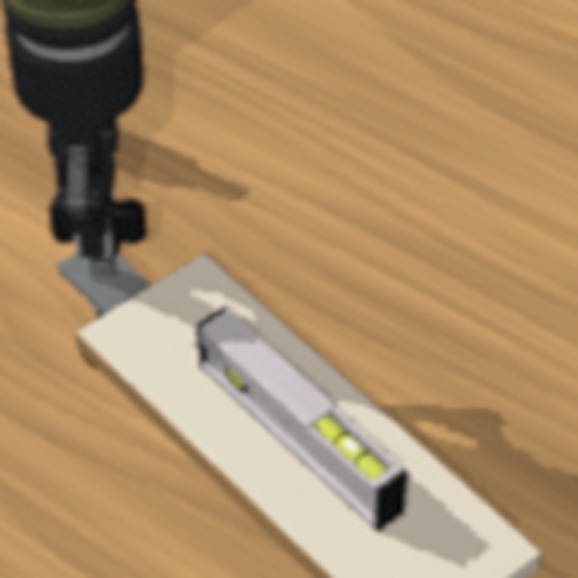

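View pics/side8c.png

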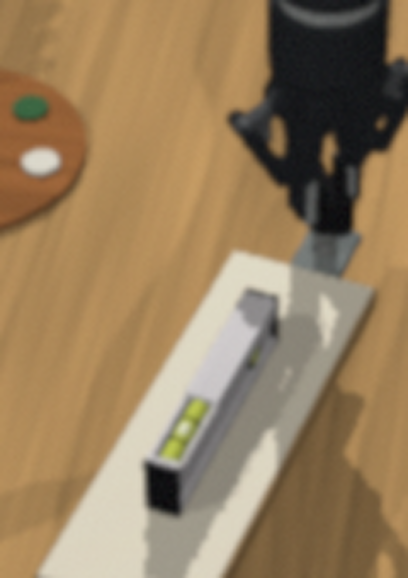

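Both views read the bubble within 0.2 mm of the middle. I release the knob, rise and re-check.

```bash
python3 -m pendant '[[[0,0,0],[0,0,0],0.3],[[0,0,0],[0,0,0],-1],[[0,0,0],[0,0,0],-1],[[0,0,0],[0,0,0],-1],[[0,0,0],[0,0,0],-1],[[0,0,0.03],[0,0,0],-1],[[0,0,0.04],[0,0,0],-1],[[0,0,0.05],[0,0,0],-1],[[0,0,0],[0,0,0],-1],[[0,0,0],[0,0,0],-1],[[0,0,0],[0,0,0],-1]]'
python3 -m pendant '[[[0,0,0],[0,0,0],-1],[[0,0,0],[0,0,0],-1],[[0,0,0],[0,0,0],-1],[[0,0,0],[0,0,0],-1],[[0,0,0],[0,0,0],-1],[[0,0,0],[0,0,0],-1],[[0,0,0],[0,0,0],-1],[[0,0,0],[0,0,0],-1]]'
python3 -c "from h import *;bub('9c')"
```

```text
t: 17.4
ee_pos: [0.5567, -0.2139, 0.2946]
tool_rot: [[0.594, -0.804, -0.002], [-0.804, -0.594, 0.001], [-0.002, 0.001, -1.0]]
wrist_force: [0.2, 0.4, -0.1]
finger_gap: 0.0855
t: 18.2
ee_pos: [0.5572, -0.2143, 0.296]
tool_rot: [[0.594, -0.805, 0.0], [-0.805, -0.594, -0.0], [0.0, -0.0, -1.0]]
wrist_force: [0.5, -0.3, 0.4]
finger_gap: 0.0846
[('scene', np.float64(-23.4), np.float64(23.6), np.float64(-0.08)), ('side', np.float64(-21.8), np.float64(23.5), np.float64(-0.08))] 18.3 [ 0.5572 -0.2143  0.296 ] 2.049 [-0.02 -0.01 -0.01]
```

View pics/scene9c.png

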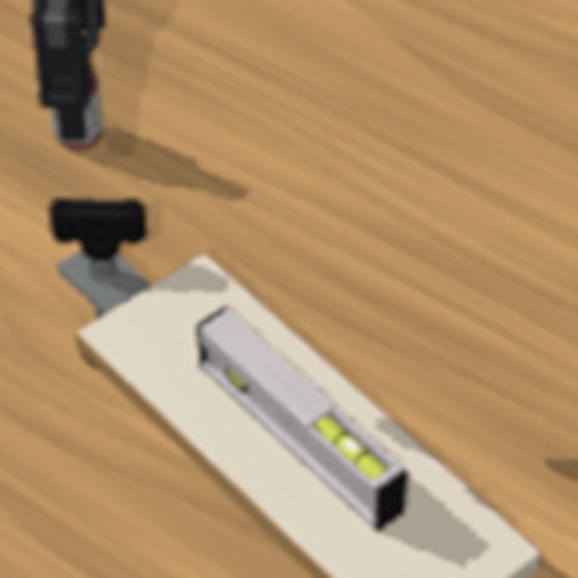

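The bubble reads -0.1 mm in both views with the level untouched. Now I shut the fingers, move over the level's middle and press.

```bash
python3 -m pendant '[[[0.004,0.018,0],[0,0,4],1],[[0.009,0.04,0],[0,0,8],1],[[0.009,0.042,0],[0,0,8],1],[[0.009,0.042,0],[0,0,8],1],[[0.006,0.029,0],[0,0,8],1],[[0.003,0.0127,0],[0,0,5.2],1],[[0,0,-0.03],[0,0,0],1],[[0,0,-0.03],[0,0,0],1],[[0,0,-0.018],[0,0,0],1],[[0,0,0],[0,0,0],1],[[0,0,0],[0,0,0],1]]'
python3 - <<'E'
from h import *
for n in("side","scene"):
    c=eyes.camera(n); crop(c,*((235,110,170,170,3.4) if n=="scene" else (250,110,120,170,3.4)),n+"10c")
c=eyes.camera("wrist");cv2.imwrite("pics/w10.png",c["frame"][:,:,::-1]);print(state()["ee_pos"])
E
```

```text
t: 19.4
ee_pos: [0.5973, -0.0306, 0.2182]
tool_rot: [[0.977, -0.214, -0.0], [-0.214, -0.977, -0.0], [-0.0, 0.0, -1.0]]
wrist_force: [-0.8, -0.3, -0.2]
finger_gap: 0.0003
[ 0.59812037 -0.03075152  0.22002072]
```

View pics/side10c.png

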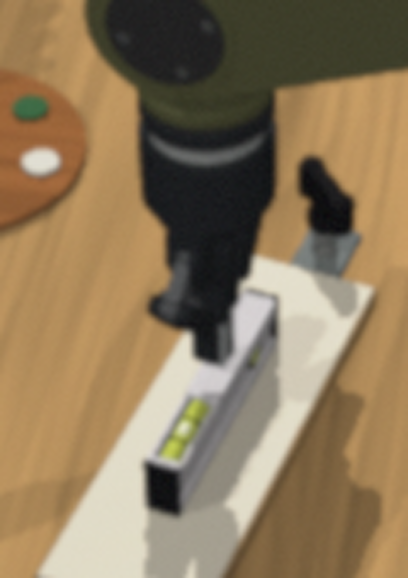

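View pics/scene10c.png

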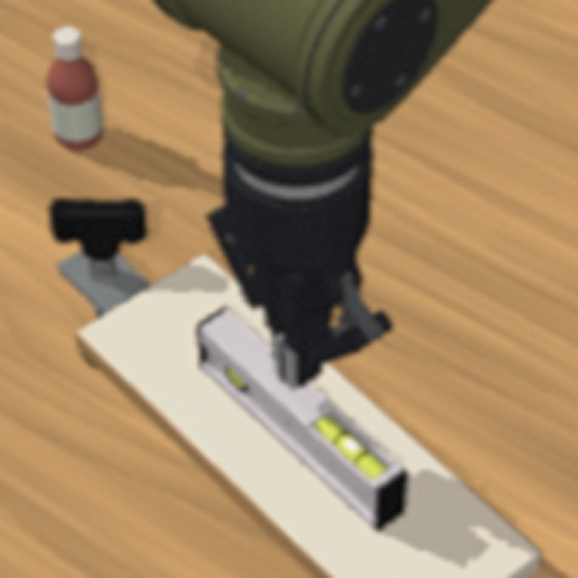

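The shut fingertips hang about 17 mm above the middle of the level's top edge. I lower until contact.

```bash
python3 -m pendant '[[[0,0,-0.008],[0,0,0],1],[[0,0,-0.004],[0,0,0],1],[[0,0,-0.002],[0,0,0],1],[[0,0,0],[0,0,0],1],[[0,0,0],[0,0,0],1]]'
python3 -m pendant '[[[0,0,-0.001],[0,0,0],1],[[0,0,-0.001],[0,0,0],1],[[0,0,0],[0,0,0],1],[[0,0,0],[0,0,0],1]]'
```

```text
t: 20.05
ee_pos: [0.5971, -0.0306, 0.2038]
tool_rot: [[0.977, -0.214, -0.0], [-0.214, -0.977, 0.0], [-0.0, 0.0, -1.0]]
wrist_force: [0.8, 0.4, 0.0]
finger_gap: 0.0001
t: 20.45
ee_pos: [0.5974, -0.0306, 0.2027]
tool_rot: [[0.977, -0.214, 0.001], [-0.214, -0.977, -0.0], [0.001, 0.0, -1.0]]
wrist_force: [-1.3, -0.3, 4.7]
finger_gap: 0.0002
```

```bash
python3 -m pendant '[[[0,0,-0.001],[0,0,0],1],[[0,0,-0.0005],[0,0,0],1],[[0,0,0],[0,0,0],1],[[0,0,0],[0,0,0],1],[[0,0,0],[0,0,0],1],[[0,0,0],[0,0,0],1],[[0,0,0],[0,0,0],1],[[0,0,0],[0,0,0],1]]'
python3 -m pendant '[[[0,0,0],[0,0,0],1],[[0,0,0],[0,0,0],1],[[0,0,0],[0,0,0],1],[[0,0,0],[0,0,0],1],[[0,0,0],[0,0,0],1],[[0,0,0],[0,0,0],1],[[0,0,0],[0,0,0],1],[[0,0,0],[0,0,0],1],[[0,0,0],[0,0,0],1],[[0,0,0],[0,0,0],1]]'
python3 -c "from h import *;bub('11c')"
```

```text
t: 21.25
ee_pos: [0.5977, -0.0306, 0.2027]
tool_rot: [[0.977, -0.214, 0.001], [-0.214, -0.977, -0.0], [0.001, 0.0, -1.0]]
wrist_force: [-5.1, 0.3, 9.3]
finger_gap: -0.0002
t: 22.25
ee_pos: [0.5976, -0.0306, 0.2027]
tool_rot: [[0.977, -0.214, 0.001], [-0.214, -0.977, -0.0], [0.001, 0.0, -1.0]]
wrist_force: [-4.2, 0.2, 10.8]
finger_gap: 0.0002
[('scene', np.float64(-23.4), np.float64(23.6), np.float64(-0.02)), ('side', np.float64(-21.8), np.float64(23.2), np.float64(0.09))] 22.35 [ 0.5977 -0.0307  0.2027] 1.646 [ 0.07  0.87 -0.02]
```

View pics/scene11c.png

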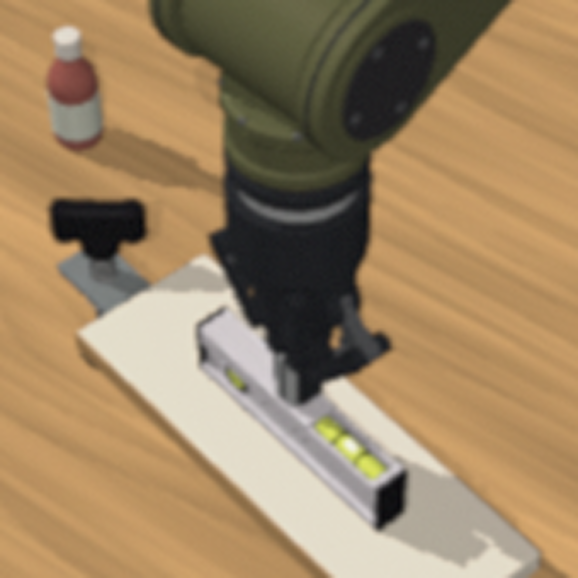

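I'm pressing with about 10 N and the bubble is centred. There is a 4–5 N sideways component, so I back it off slightly and confirm it holds.

```bash
python3 -m pendant '[[[-0.0006,0,0],[0,0,0],1],[[0,0,-0.0003],[0,0,0],1],[[0,0,0],[0,0,0],1],[[0,0,0],[0,0,0],1],[[0,0,0],[0,0,0],1]]'
python3 -m pendant '[[[0,0,0],[0,0,0],1],[[0,0,0],[0,0,0],1],[[0,0,0],[0,0,0],1],[[0,0,0],[0,0,0],1],[[0,0,0],[0,0,0],1],[[0,0,0],[0,0,0],1],[[0,0,0],[0,0,0],1],[[0,0,0],[0,0,0],1],[[0,0,0],[0,0,0],1],[[0,0,0],[0,0,0],1]]'
python3 -c "from h import *;bub('12c')"
```

```text
t: 22.85
ee_pos: [0.5974, -0.0306, 0.2026]
tool_rot: [[0.977, -0.214, 0.002], [-0.214, -0.977, -0.0], [0.002, -0.0, -1.0]]
wrist_force: [-4.1, -0.0, 10.3]
finger_gap: 0.0001
t: 23.85
ee_pos: [0.5973, -0.0306, 0.2026]
tool_rot: [[0.977, -0.214, 0.002], [-0.214, -0.977, -0.0], [0.002, -0.0, -1.0]]
wrist_force: [-4.7, 0.3, 10.2]
finger_gap: -0.0001
[('scene', np.float64(-23.4), np.float64(23.6), np.float64(-0.04)), ('side', np.float64(-21.0), np.float64(23.5), np.float64(-0.34))] 23.95 [ 0.5973 -0.0306  0.2026] 1.646 [ 0.08  0.6  -0.  ]
```

View pics/side12c.png

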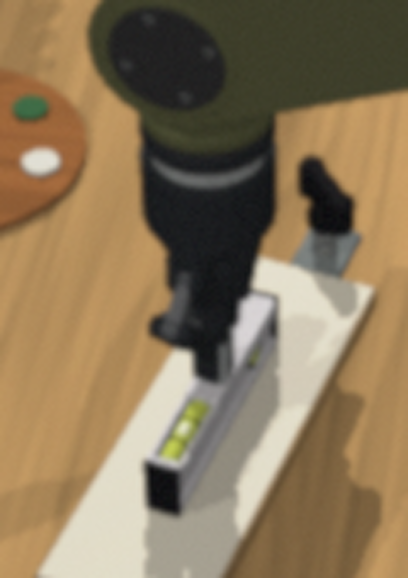

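The push is steady at about 10 N, the bubble is centred and the level is upright and unmoved. I hand it in.

Run:
```python
from h import *
from cell import order
s=state();print(s["t"],s["wrist_force"],s["ee_pos"]);order.sign_off()
```

```text
23.95 [-3.60263358  0.08987083 10.53886323] [ 0.59734115 -0.03060602  0.2026122 ]
the job is handed in; nothing more can be done
```

I stood the level lengthwise on the middle of the shelf, let go, and turned the wing knob about 100° clockwise. I then pressed the level down with the shut fingertips and handed in at 24 s, still pressing; sign-off gives no verdict.

**Bubble:** it started about 5.5 mm towards the fixed feet. After the turn it read -0.1 mm in both views with the level untouched. Under the press it last read -0.04 mm (scene) and -0.3 mm (side), against the 3 mm limit.

**Push:** the wrist read a steady 10.5 N or so downward, which makes about 13.5 N between level and shelf with the level's weight.

**One thing that did not work:** a sideways force of about 4 N stayed even after a 0.6 mm correction, though the level stayed upright and in place in the pictures.

**Bottles and jar:** I never touched them, and the pictures showed nothing moved, but I did not re-measure their positions at the end.

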